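# Swap the canisters on the hanging kitchen scale

### The arm

A 6-joint arm with a two-finger parallel gripper is mounted at the origin on the work surface. World frame = base frame: x ahead of the robot, y to its left, z up, the work surface at z = 0. Lengths are in m, angles in rad, forces in N, time in s.
With the tool pointing down it reaches from about 0.3 to 1 m from the base axis. Payload 5.1 kg.
Tool frame: the origin (TCP) lies where the fingers leave the gripper's body, on its centre line; the fingertips stand 78 mm ahead of it and the grasp point (between the pads) lies 59 mm ahead of it; z points along the fingers, y is the line along which they close (so a half turn about z gives the same grasp; the last joint's range is limited). The gripper opens to 95 mm and grips with 3 to 60 N. Pads are 20 mm wide; open, the fingers measure 119 mm over their backs; the gripper's body (75 mm by 180 mm) begins 59 mm behind the grasp point.
Start: joints at [1.118, 0.124, 1.65, -0, 1.367, -0.083], TCP at [0.235, 0.606, 0.292] pointing down, gripper open.
Joint ranges: [-2.61, 2.61], [-1.02, 2.33], [0.03, 2.71], [-1.35, 4.49], [0.32, 2.68], [-2.91, 2.91]. Speed limits (rad/s): [2.57, 2.57, 3.14, 3.14, 3.14, 3.14].

### API

Orientations are given as [roll, pitch, yaw] about the fixed x, y, z axes, in that order (R = Rz(yaw) Ry(pitch) Rx(roll)).
In Python, from bench import robot gives the robot as it stands.
- The arm moves only by the shell command python3 -m crank 'ROWS' [FORCE]. ROWS is JSON, a list of rows, each a list of 5 numbers: the closure in counts, from 0 (fully open) to 255 (shut), then the shift along the world's x, y, z in cm, then the turn about the world's z in degrees. In form: [[gripper, dx, dy, dz, yaw], ...]. A call has 1 to 10 rows; each row shifts and turns the commanded pose from where the row before left it; what a row does not reach is not made up. A row lasts 1/12 s, in which the tool goes at most 41.7 mm and 7.16 degrees, less where a joint would pass 70% of its speed; a pose out of reach is approached as far as the arm can. A call with a gripper value outside its range is refused whole. The fingers move at their own pace and stop on an object; FORCE is the grip in N (left out, the last holds). Time passes only in rows, so rows that do not move let the fingers close. It gives the time, the measured TCP pose, the force, the opening and the grip force at its end, in the units of the state.
- robot.state(): the state, without advancing time (a new reading comes with each control period).
- robot.snapshot(name): name is "scene" or "top"; returns the picture (480x640x3 uint8, blue, green, red); there is no depth.
- robot.calibration(name): a dict with "vertical_fov" (degrees; the focal length in pixels is half the picture's height over the tangent of half this angle, whatever the lens; pixels are square), "cx", "cy" (the principal point, pixels), "dist" ([k1, k2, p1, p2, k3] as OpenCV has them; the pictures are not rectified), "extrinsics" (4x4, takes a point from world to camera coordinates). Camera axes: x right, y up, looking along -z (the intrinsics and any distortion apply to the point x, -y, -z); pixel columns grow to the right and rows downward; lengths in m; the calibration is good to about 2 mm. A picture is of the moment at which its call begins. calibration takes no time and is no camera call.
- robot.sign_off(): hands the job in; it is judged then, once.
The state is a dict: "t": time; "qpos": joint angles; "joint_velocities": joint speeds; "effort": joint torques, N m; "ee_pos": TCP position; "ee_rot": TCP orientation; "contact_force": force on the tool from outside, world axes, zero at the start; "ft_torque": the same for the moment, N m; "opening": finger opening in m; "grasp_force": force on a finger pad.
Only numpy, scipy, OpenCV 4.12 (cv2) and the standard library are available. Lean on these libraries where they do the work, as an engineer would, in place of code of your own. Each camera call takes 0.05 s, during which the arm holds its last target. There are 200 camera calls.

### The job

The short steel canister on the hanging scale has been weighed: lift it off the sprung hook and stand it in the middle of the small plate. Then take the tall steel canister out of the rotating caddy and hang it by its bail on the same hook, lowering it gently so that the hook sinks without a jerk, and leave it hanging free and still once the hook has settled. Keep both canisters upright and leave the cups, the egg cup and the pepper mill standing where they are.

Things in the scene. Friction and masses are not known exactly. Their poses are not given: they have to be found in the camera images.
- scale: Fixed hanging scale. Origin on the table straight below the hook's seat; its x axis points from the hook towards the post behind it, so the hook's open tip points to its -x; z up. Steel foot plate 270 x 120 x 12 mm reaching from x = -80 to +190 mm; white post 36 x 50 mm at x = 145 mm; round head 94 mm across at x = 145 mm, from 238 to 272 mm height. It stands turned up to 0.3 rad from the robot's x axis.
- hook (a joint): How far the sprung hook has dipped, m: 0 at rest unloaded, grows downwards, stop at 0.060. The spring gives 1.5 N per 10 mm after a preload of 0.4 N, lightly damped (a load bobs for about 1 s): the short canister dips it about 17 mm, the tall one 17 to 30 mm. A load let go suddenly makes it jerk down, more than 0.25 m/s.
- hook_seat (a point): Where the centre of a bail's bar lies when hung in the hook's V-shaped seat; on the hook, so it dips with it; 217 mm above the table with no load. The hook is a 10 mm round steel arm in the scale's x-z plane (y = 0): from the post it runs level towards the tip, its centre line 8 mm above this point, starts to slope down 22 mm behind it to the bottom of the V (centre line 12 mm below this point), and rises again to the tip.
- hook_tip (a point): Centre of the hook's round upturned tip (radius 5 mm), 24 mm in front (scale -x) of hook_seat and 10 mm above it; its top is 15 mm above hook_seat. Nothing of the hook lies in front of it.
- short: Short steel canister, 81 mm diameter, lid top 45 mm above its origin (centre of underside), z up, 0.3 kg (about 10 % unknown). Stiff bail of 8 mm round steel bar in its y-z plane: uprights at y = +-41 mm, roof-shaped bar peaking 100 mm above the origin. A bamboo knob stands on the peak, 22 mm diameter, from 113 to 147 mm height, with a 10 mm neck below. Starts hanging on the hook, its y axis about square to the hook arm.
- short_bail (a point): Centre of the bail's bar at its peak, on the short canister's axis, 100 mm above its origin.
- short_grip (a point): In the knob of the short canister, on its axis 133 mm above its origin (14 mm below the knob's top).
- tall: Tall steel canister, 81 mm diameter, lid top 85 mm above its origin (centre of underside), z up, 0.3 to 0.5 kg. Same bail in its y-z plane, uprights at y = +-41 mm, peak 145 mm above the origin (so 56 mm free between lid and bar, where the hook goes); same bamboo knob from 158 to 192 mm. Starts standing in the caddy. The bail is the same either way round (half turn about z).
- tall_bail (a point): Centre of the bail's bar at its peak, on the tall canister's axis, 145 mm above its origin.
- tall_grip (a point): In the knob of the tall canister, on its axis 178 mm above its origin (14 mm below the knob's top).
- caddy: Round bamboo caddy on a stiff turntable, 244 mm diameter, floor 26 mm above the table, rim 36 mm. Origin at the centre of its underside. Holds the tall canister and the two cups, centres 68 to 70 mm from its axis.
- plate: Small white melamine plate, loose, 148 mm diameter, 12 mm high; origin at the centre of its underside, flat floor 6 mm up and about 112 mm across.
- cup1: Empty smoky acrylic cup, 72 mm rim diameter, 75 mm tall, origin at the centre of its underside; stands in the caddy (bystander).
- cup2: Like cup1 (bystander).
- egg_cup: Blue ceramic egg cup, 50 mm diameter, 58 mm tall, origin at the centre of its underside (bystander).
- mill: Dark wooden pepper mill, 56 mm diameter, 187 mm tall, origin at the centre of its underside (bystander); it and the plate share the strip between caddy and scale, either one nearer the robot.
Things that resemble listed ones, but are neither listed nor needed, are in the scene too. Leave any purple look-alike of the short alone. Of the things that look like the plate, take the one that is farthest to the robot's left at the start.

How it is judged:
On the way, in this order (a step that is already met when the one before it is completed fails the run):
1. the short canister stands upright in the middle of the plate, let go (horizontal distance between short and plate below 0.022 m and z of short in the frame of plate below 0.01 m and angle between short's own z axis and vertical below 0.08 rad and linear speed of short below 0.02 m/s and contact force between the fingers and short below 0.1 N), for 0.2 s.
2. the tall canister hangs by its bail in the hook, let go, and the hook has dipped and settled (value of joint hook between 0.011 and 0.045 m and velocity of joint hook between -0.01 and 0.01 m/s and distance between tall_bail and hook_seat below 0.012 m and angle between tall's own z axis and vertical below 0.12 rad and linear speed of tall below 0.02 m/s and height (world z) of tall above 0.02 m and contact force between the fingers and tall below 0.1 N), for 0.5 s.
At the end, for the whole second after the job is handed in: The tall canister hangs by its bail in the hook (within 12 mm of the seat), upright, free, untouched, the hook dipped 11 to 45 mm and still; the short canister stands upright on the plate within 22 mm of its centre, let go and still; cups, egg cup and mill stand upright (all of step 1 and all of step 2 and angle between each of cup1, cup2, egg_cup, mill's own z axis and vertical below 0.1 rad).
It fails at once if the hook is jerked down (faster than 0.25 m/s) or driven to within 8 mm of its stop (velocity of joint hook above 0.25 m/s or value of joint hook above 0.052 m).
It fails at once if a canister is tipped by more than 0.5 rad (angle between any of short, tall's own z axis and vertical above 0.5 rad).
It fails at once if a cup, the egg cup or the mill is shifted by more than 30 mm or tipped by more than 0.3 rad (distance of any of cup1, cup2, egg_cup, mill from where it was at the start of the episode above 0.03 m or angle between any of cup1, cup2, egg_cup, mill's own z axis and vertical above 0.3 rad).
It also fails if it takes over 72 s, if anything falls off the work surface, if the arm or the gripper's body presses on something with over 40 N, if the wrist force passes 120 N, or if a joint passes its speed limit or range.

## Working session

There is one attempt and no reset: what is moved stays moved. The work goes in short steps, Python scripts to look and compute and a shell command to move; the robot and the scene stay as the last step left them, time stands still between calls to the robot, and variables do not carry over. Pictures are saved under pics/ and viewed, at most 10 in all, crops included, and the job is handed in when it is done.

```bash
mkdir -p pics; ls; python3 - <<'E'
from bench import robot
import cv2
for n in("scene","top"):
    cv2.imwrite(f"pics/{n}0.png",robot.snapshot(n)); c=robot.calibration(n); print(n,c)
s=robot.state();print(s)
E
```

```text
pics
scene {'vertical_fov': 54.22123353931527, 'cx': 319.44036090156897, 'cy': 237.1521686478245, 'dist': array([-0.05963096,  0.        ,  0.        ,  0.        ,  0.        ]), 'extrinsics': array([[ 0.69121132,  0.72264545,  0.00323542, -0.45102685],
       [-0.40517981,  0.38384004,  0.82975668,  0.12804628],
       [ 0.59837801, -0.57484813,  0.55811592, -1.32508498],
       [ 0.        ,  0.        ,  0.        ,  1.        ]])}
top {'vertical_fov': 44.725342715364626, 'cx': 313.4576440049681, 'cy': 235.43642279603216, 'dist': array([-0.16115999,  0.        ,  0.        ,  0.        ,  0.        ]), 'extrinsics': array([[-0.02892034, -0.9994354 ,  0.01710257,  0.03381179],
       [ 0.98105396, -0.02510115,  0.19210169, -0.62620034],
       [-0.19156393,  0.02233419,  0.98122599, -1.1896056 ],
       [ 0.        ,  0.        ,  0.        ,  1.        ]])}
{'t': 0.1, 'qpos': array([ 1.11840289e+00,  1.24442596e-01,  1.65152864e+00,  2.61715962e-05,
        1.36749654e+00, -8.25803083e-02]), 'joint_velocities': array([ 0.00028979, -0.00029043, -0.00345063,  0.00065167, -0.00123272,
        0.00080429]), 'effort': array([-9.84663529e-06, -4.18881762e+01, -3.61095607e+01,  7.76594854e-02,
        4.62147931e-02, -4.77873050e-05]), 'ee_pos': array([0.23475728, 0.60566285, 0.29111328]), 'ee_rot': array([-3.13972603e+00, -1.80208108e-04,  2.77177405e+00]), 'contact_force': array([-0.82173595, -0.25064076, -0.4609911 ]), 'ft_torque': array([ 0.00093499,  0.03302965, -0.02843734]), 'grasp_force': 0.0, 'opening': 0.09508615856460262}
```

View pics/scene0.png

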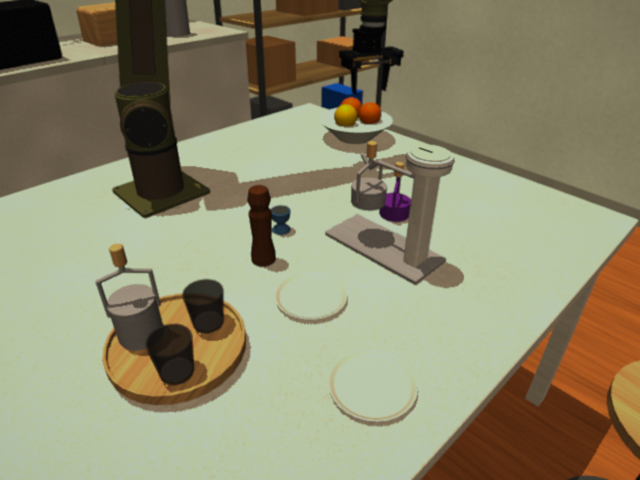

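View pics/top0.png

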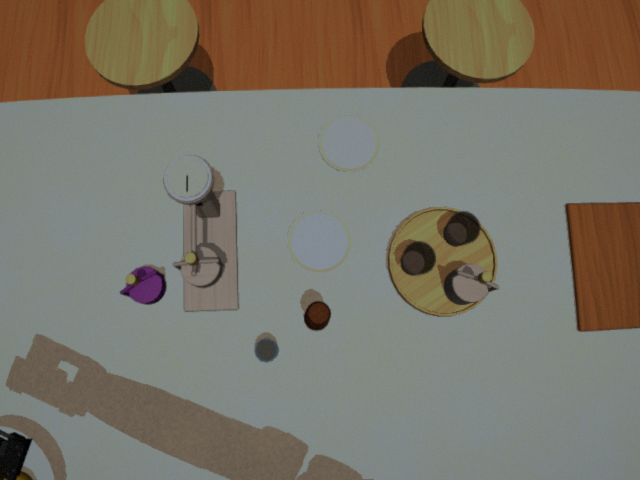

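The scene shows the short canister on the hook (knob about 372,150; top view 190,257) and a purple look-alike (400,170; top 131,279). The tall canister is in the caddy (knob 118,255; top about 470,270). There are two plates, at top (319,240) and (348,143). The first is further left (+y), so it's the one I want, and the grey canister is the short.

```bash
cat > h.py <<'E'
import numpy as np, cv2
from bench import robot
def cam(n):
    c=robot.calibration(n); f=240/np.tan(np.radians(c["vertical_fov"]/2))
    return np.array([[f,0,c["cx"]],[0,f,c["cy"]],[0,0,1]]),c["dist"],c["extrinsics"]
def ray(n,p):
    K,d,E=cam(n); u=cv2.undistortPoints(np.array([[p]],float),K,d)[0,0]
    R=E[:3,:3]; v=R.T@np.array([u[0],-u[1],-1]); return -R.T@E[:3,3], v/np.linalg.norm(v)
def plane(n,p,z):
    o,v=ray(n,p); return o+v*(z-o[2])/v[2]
def tri(ps,pt):
    a,u=ray("scene",ps); b,v=ray("top",pt)
    s=np.linalg.lstsq(np.c_[u,-v],b-a,rcond=None)[0]; p,q=a+s[0]*u,b+s[1]*v
    return (p+q)/2, np.linalg.norm(p-q)
def proj(n,P):
    K,d,E=cam(n); P=E[:3,:3]@np.array(P)+E[:3,3]
    return cv2.projectPoints(np.array([[P[0],-P[1],-P[2]]]),np.zeros(3),np.zeros(3),K,d)[0][0,0]
def knobs(im,box):
    x0,y0,x1,y1=box; h=cv2.cvtColor(im[y0:y1,x0:x1],cv2.COLOR_BGR2HSV)
    m=cv2.inRange(h,(10,90,100),(30,255,255)); n,l,s,c=cv2.connectedComponentsWithStats(m)
    return [(tuple(np.round(c[i]+[x0,y0],1)),s[i].tolist()) for i in range(1,n) if s[i][4]>25]
E
python3 - <<'E'
from h import *
a=cv2.imread("pics/scene0.png");t=cv2.imread("pics/top0.png")
print("scene short",knobs(a,(355,130,392,165)),"tall",knobs(a,(100,235,140,275)))
print("top short",knobs(t,(175,240,205,275)),"purple",knobs(t,(115,265,140,290)))
h=cv2.cvtColor(t,cv2.COLOR_BGR2HSV)
for p in[(319,240),(348,143)]:
    print(plane("top",p,.01)[:2],h[p[1],p[0]],h[p[1]-40,p[0]-40])
w=[np.round(plane("top",p,.012)[:3],3) for p in[(183,192),(236,191),(238,310),(184,311)]];print("foot",w)
print("caddy",plane("top",(442,261),.03))
print("mill",plane("top",(317,316),.187),plane("scene",(263,260),0)); print("egg",plane("top",(266,347),.058))
print("cups",plane("top",(418,258),.1),plane("top",(461,228),.1))
print("tall in top crop", knobs(t,(430,240,510,310)))
c=np.hstack([cv2.resize(t[130:320,110:260],None,fx=2.6,fy=2.6,interpolation=2),cv2.resize(t[210:320,420:510],(404,494),interpolation=2)])
cv2.imwrite("pics/c1.png",c);print(c.shape)
E
```

```text
scene short [((np.float64(372.1), np.float64(147.5)), [11, 10, 12, 18, 138])] tall [((np.float64(115.2), np.float64(253.1)), [9, 9, 14, 23, 176])]
top short [((np.float64(189.8), np.float64(257.3)), [10, 12, 11, 11, 90])] purple [((np.float64(130.2), np.float64(278.8)), [11, 9, 9, 10, 68])]
[0.62606212 0.00353102] [105  31 148] [ 63  17 139]
[ 0.85273471 -0.0707155 ] [104  19 144] [ 75  18 140]
foot [array([0.744, 0.309, 0.012]), array([0.743, 0.188, 0.012]), array([0.475, 0.185, 0.012]), array([0.475, 0.304, 0.012])]
caddy [ 0.56820183 -0.26553162  0.03      ]
mill [0.44798863 0.01741501 0.187     ] [0.45509061 0.01210388 0.        ]
egg [0.39343147 0.12224786 0.058     ]
cups [ 0.5659052  -0.19796495  0.1       ] [ 0.62718343 -0.29417324  0.1       ]
tall in top crop [((np.float64(458.1), np.float64(268.1)), [0, 0, 67, 70, 2188])]
(494, 794, 3)
```

View pics/c1.png

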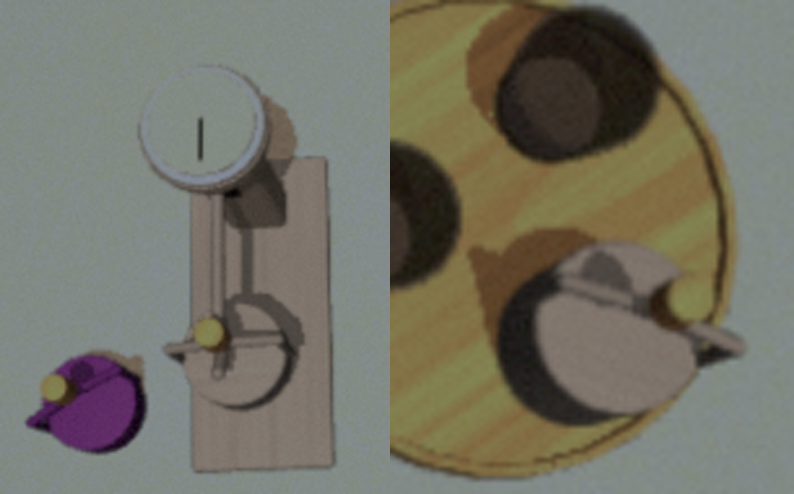

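The crop shows the grey short's knob at top (190,258) on the hook arm and the purple one apart at (131,279). The tall's knob is at top (487,277), and its bail eaves are at about (458,273) and (498,288).

```bash
python3 - <<'E'
from h import *
print("short knob",tri((372.1,149.5),(190.,257.6)), plane("top",(190,257.6),.245))
print("tall knob",tri((117.5,255.5),(486.8,276.8)), plane("top",(486.8,276.8),.215))
for s in[(101,284),(156,271)]:
  for q in[(458,273.5),(498,288)]: print("eave",s,q,tri(s,q))
print("short eaves",tri((359,184),(174,265)))
print("head",plane("top",(188.5,179),.272))
t=cv2.imread("pics/top0.png");K,d,E=cam("top")
# plate: bright disc vs table
for c0 in[(319,240)]:
    x,y=c0;r=t[y-50:y+50,x-50:x+50];h=cv2.cvtColor(r,cv2.COLOR_BGR2HSV)
    m=cv2.inRange(h,(90,15,0),(130,90,255));m=cv2.morphologyEx(m,cv2.MORPH_OPEN,np.ones((5,5)))
    cs=max(cv2.findContours(m,0,2)[0],key=cv2.contourArea);e=cv2.fitEllipse(cs);print(e,plane("top",np.array(e[0])+[x-50,y-50],.006))
E
```

```text
short knob (array([0.55728895, 0.24810613, 0.23053419]), np.float64(0.00189489257824577)) [0.55563535 0.24601031 0.245     ]
tall knob (array([ 0.51078094, -0.30722117,  0.2024104 ]), np.float64(0.0023615821229089297)) [ 0.50890737 -0.30425725  0.215     ]
eave (101, 284) (458, 273.5) (array([ 0.51246351, -0.30490157,  0.14775588]), np.float64(0.07745492539681213))
eave (101, 284) (498, 288) (array([ 0.49380908, -0.34230211,  0.15392596]), np.float64(0.006528624835686624))
eave (156, 271) (458, 273.5) (array([ 0.52592714, -0.26149046,  0.15554893]), np.float64(0.0080875737462869))
eave (156, 271) (498, 288) (array([ 0.51209089, -0.29810339,  0.17064765]), np.float64(0.09029310065337622))
short eaves (array([0.5384498 , 0.27552976, 0.13825051]), np.float64(0.059677431988760604))
head [0.69585793 0.24556271 0.272     ]
((50.052520751953125, 50.965213775634766), (54.36268615722656, 55.14485168457031), 109.60450744628906) [0.62461352 0.00335231 0.006     ]
```

```bash
python3 -m crank '[[0,1,-1,2,0],[0,2,-2.5,2,2.2],[0,3,-3,2.5,4],[0,3,-3,0,5],[0,3,-3,0,5],[0,3,-3,0,5],[0,3,-3,0,0],[0,2.5,-3,0,0],[0,2.5,-3,0,0],[0,2.5,-3,0,0]]' 25
```

```text
t: 0.93
ee_pos: [0.484, 0.336, 0.3529]
ee_rot: [-3.141, -0.001, -3.141]
contact_force: [0.8, 0.3, 0.2]
opening: 0.0954
grasp_force: 0.0
```

```bash
python3 -m crank '[[0,2.5,-3,0,0],[0,2.5,-3,0,0],[0,1.5,-2.5,0,0],[0,0.1,0,0,0],[0,0,0,0,0],[0,0,0,0,0]]'; python3 - <<'E'
from h import *
a=robot.snapshot("scene");t=robot.snapshot("top")
print(robot.state()["ee_pos"],robot.state()["ee_rot"])
print(proj("top",(.556,.247,.247)))
cv2.imwrite("pics/c2.png",np.hstack([cv2.resize(a[60:220,300:460],(400,400)),cv2.resize(t[180:340,110:270],(400,400))]))
E
```

```text
t: 1.43
ee_pos: [0.5488, 0.2531, 0.3529]
ee_rot: [3.141, -0.001, -3.142]
contact_force: [-0.1, 0.3, -0.7]
opening: 0.0951
grasp_force: 0.0
[0.54845852 0.25385726 0.35322111] [ 3.14141417e+00 -4.84239172e-04 -3.13981204e+00]
[189.25162186 257.2426045 ]
```

View pics/c2.png

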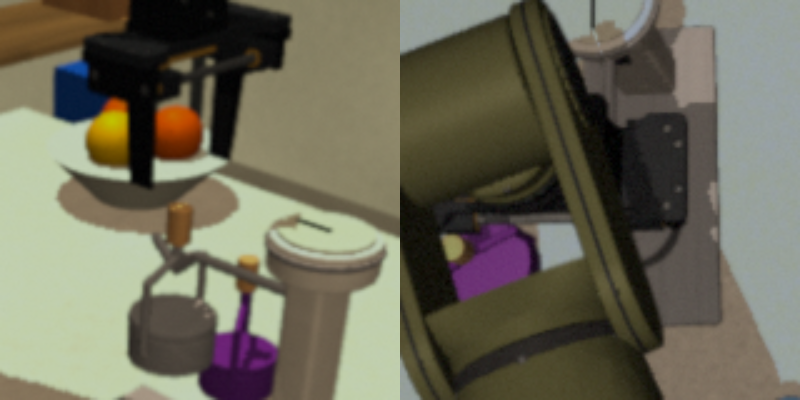

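The view shows the open fingers straddling the knob from above (knob at crop 180,205). I'll correct by +0.7,-0.7 cm and go down.

```bash
python3 -m crank '[[0,0.7,-0.7,-1,0],[0,0,0,-2,0],[0,0,0,-2,0],[0,0,0,-1,0],[0,0,0,0,0],[0,0,0,0,0],[120,0,0,0,0],[150,0,0,0,0],[170,0,0,0,0],[190,0,0,0,0]]' 25; python3 -m crank '[[210,0,0,0,0],[230,0,0,0,0],[230,0,0,0,0],[230,0,0,0,0]]'
```

```text
t: 2.37
ee_pos: [0.5565, 0.246, 0.2946]
ee_rot: [3.141, 0.002, -3.141]
contact_force: [-0.2, 0.6, -0.0]
opening: 0.0739
grasp_force: 0.0
t: 2.7
ee_pos: [0.5562, 0.2458, 0.2934]
ee_rot: [3.142, 0.0, -3.141]
contact_force: [-0.0, -0.1, 0.3]
opening: 0.0469
grasp_force: 0.0
```

```bash
python3 -m crank '[[230,0,0,0,0],[230,0,0,0,0],[230,0,0,0,0],[230,0,0,0,0],[230,0,0,0,0]]'
```

```text
t: 3.12
ee_pos: [0.5562, 0.2457, 0.2934]
ee_rot: [-3.141, 0.0, -3.141]
contact_force: [0.3, -0.7, 0.5]
opening: 0.0217
grasp_force: 25.0
```

```bash
python3 -m crank '[[230,0,0,0.3,0],[230,0,0,0.5,0],[230,0,0,0.7,0],[230,0,0,1,0],[230,0,0,1,0],[230,0,0,0.7,0],[230,0,0,0.3,0],[230,0,0,0,0],[230,0,0,0,0]]'; python3 - <<'E'
from h import *
a=robot.snapshot("scene")
print(robot.state()["contact_force"])
for n,P in dict(seat=(.556,.246,.217),bail=(.556,.246,.245),tip=(.532,.246,.227)).items(): print(n,proj("scene",P))
cv2.imwrite("pics/c3.png",cv2.resize(a[100:240,310:470],(800,700))[:600])
E
```

```text
t: 3.87
ee_pos: [0.5561, 0.2458, 0.3384]
ee_rot: [-3.142, -0.0, -3.141]
contact_force: [-0.1, -0.6, -3.2]
opening: 0.0213
grasp_force: 25.0
[-0.21588046  0.10444137 -2.38172709]
seat [371.0432446  155.31111192]
bail [371.86252902 143.19009814]
tip [363.01435162 147.7777392 ]
```

View pics/c3.png

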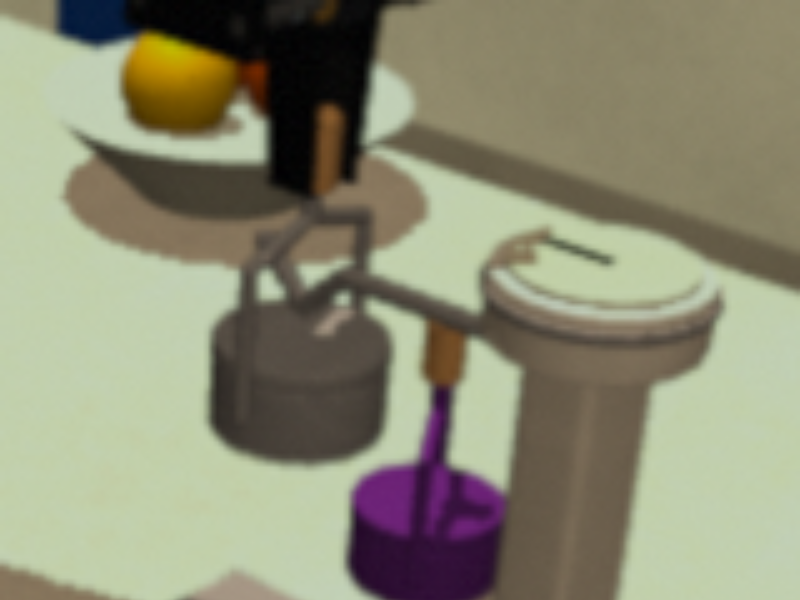

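The bail is clear above the hook: its peak is at px (372,142), and the tip at (363.6,148) matches my model. I'll slide it out towards -x, then go round to the plate.

```bash
python3 -m crank '[[230,-0.5,0,0,0],[230,-1,0,0,0],[230,-1.5,0,0,0],[230,-1.5,0,0,0],[230,-1.5,0,0,0],[230,-1.5,0,0,0],[230,-1,-0.5,0,0],[230,0,-1.5,0,0],[230,0,-2,0,0],[230,0.5,-2,0,0]]'; python3 -m crank '[[230,1,-2,0,0],[230,1,-2,0,0],[230,1.5,-2,0,0],[230,1.5,-2,0,0],[230,1.5,-2,0,0],[230,1.5,-2,0,0],[230,1.5,-2,0,0],[230,1.5,-1.5,0,0],[230,1.5,-1.5,0,0],[230,1.5,-1,0,0]]'
```

```text
t: 4.75
ee_pos: [0.4744, 0.1856, 0.338]
ee_rot: [-3.142, -0.001, -3.139]
contact_force: [0.8, 0.6, -3.3]
opening: 0.0216
grasp_force: 25.0
t: 5.58
ee_pos: [0.6159, 0.0047, 0.3379]
ee_rot: [-3.141, -0.001, 3.141]
contact_force: [0.9, 0.0, -3.3]
opening: 0.0216
grasp_force: 25.0
```

```bash
python3 -m crank '[[230,1.5,-0.2,0,0],[230,0.8,0,0,0],[230,0,0,0,0],[230,0,0,0,0]]'; python3 - <<'E'
from h import *
a=robot.snapshot("scene"); t=robot.snapshot("top")
print(plane("scene",(312,297),.009), proj("scene",(.6246,.0034,.006)))
cv2.imwrite("pics/c4.png",np.hstack([cv2.resize(a[130:350,210:430],(400,400)),cv2.resize(t[160:320,240:400],(400,400))]))
E
```

```text
t: 5.92
ee_pos: [0.6386, 0.0044, 0.3379]
ee_rot: [3.141, -0.002, -3.141]
contact_force: [0.0, 0.6, -4.0]
opening: 0.0214
grasp_force: 25.0
[ 6.31227115e-01 -3.89347758e-04  9.00000000e-03] [311.14783501 295.69604231]
```

View pics/c4.png

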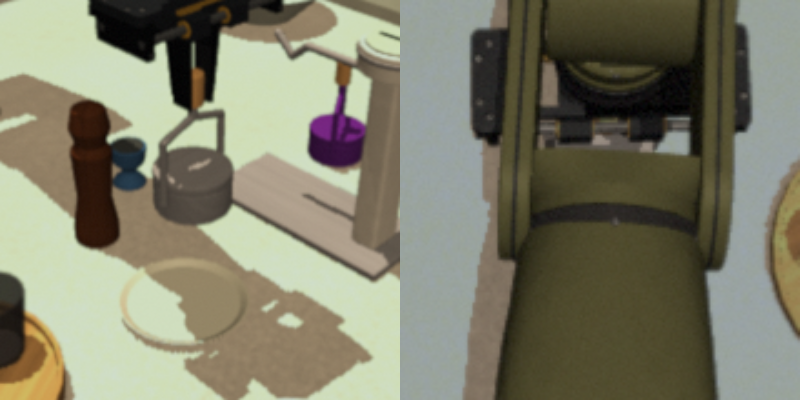

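The canister hangs over the plate (plate centre about px 312,297). The scene view puts the plate at (.631,0) and the top view at (.625,.003), so I'll target (.626,.003).

```bash
python3 -m crank '[[230,-0.7,-0.1,-1,0],[230,-0.5,-0.1,-2,0],[230,0,0,-2.5,0],[230,0,0,-2.5,0],[230,0,0,-2.5,0],[230,0,0,-1.5,0],[230,0,0,-1,0],[230,0,0,-0.3,0],[230,0,0,0,0],[230,0,0,0,0]]'; python3 -m crank '[[230,0,0,-0.2,0],[230,0,0,-0.1,0],[230,0,0,0,0],[230,0,0,0,0]]'
```

```text
t: 6.85
ee_pos: [0.6277, 0.0019, 0.2069]
ee_rot: [-3.141, 0.002, -3.141]
contact_force: [-0.6, 0.9, -2.1]
opening: 0.0214
grasp_force: 25.0
t: 7.18
ee_pos: [0.6274, 0.0018, 0.2029]
ee_rot: [-3.142, 0.001, -3.141]
contact_force: [-0.2, 0.1, -2.5]
opening: 0.0219
grasp_force: 25.0
```

```bash
python3 -m crank '[[230,0,0,-0.15,0],[230,0,0,0,0],[230,0,0,0,0]]';python3 -m crank '[[230,0,0,-0.15,0],[230,0,0,0,0],[230,0,0,0,0]]'; python3 -m crank '[[230,0,0,-0.1,0],[230,0,0,0,0],[230,0,0,0,0]]'
```

```text
t: 7.43
ee_pos: [0.6271, 0.0018, 0.2008]
ee_rot: [-3.142, -0.0, -3.141]
contact_force: [-0.1, 0.3, -3.3]
opening: 0.0218
grasp_force: 25.0
t: 7.68
ee_pos: [0.6271, 0.0018, 0.1992]
ee_rot: [3.142, -0.0, -3.141]
contact_force: [0.6, -0.1, -2.8]
opening: 0.0216
grasp_force: 25.0
t: 7.93
ee_pos: [0.6274, 0.0018, 0.199]
ee_rot: [-3.142, 0.001, -3.141]
contact_force: [-1.2, 0.7, 0.9]
opening: 0.0213
grasp_force: 25.0
```

Contact at z=.199, as predicted. Releasing.

```bash
python3 -m crank '[[150,0,0,0,0],[100,0,0,0,0],[60,0,0,0,0],[60,0,0,0,0],[60,0,0,0,0],[60,0,0,0,0]]'; python3 -m crank '[[60,0,0,1,0],[60,0,0,2,0],[60,0,0,3,0],[60,0,0,3,0],[60,-1,-1.5,3,-5],[60,-1,-2.5,1,-5],[60,-1,-3,0,-5],[60,-1,-3,0,-5],[0,-1,-3,0,-1.6],[0,-1,-3,0,0]]'
```

```text
t: 8.43
ee_pos: [0.6272, 0.0018, 0.1985]
ee_rot: [-3.142, 0.0, -3.141]
contact_force: [0.5, 0.6, 0.0]
opening: 0.056
grasp_force: 0.0
t: 9.27
ee_pos: [0.5666, -0.1594, 0.3297]
ee_rot: [3.142, 0.002, 2.764]
contact_force: [1.1, -0.3, -0.8]
opening: 0.0809
grasp_force: 0.0
```

```bash
python3 -m crank '[[0,-1.2,-3,0,0],[0,-1.2,-3,0,0],[0,-1.2,-3,0,0],[0,-1,-3,0,0],[0,-0.5,-1.4,0,0],[0,0,0,0,0],[0,0,0,0,0]]'; python3 - <<'E'
from h import *
a=robot.snapshot("scene"); t=robot.snapshot("top"); p=robot.state()["ee_pos"];print(p,robot.state()["ee_rot"])
print("fingertip mid px",proj("scene",p-[0,0,.078]),"short expected bail", proj("scene",(.626,.003,.106)))
cv2.imwrite("pics/c5.png",np.hstack([cv2.resize(a[150:390,80:360],(467,400)),cv2.resize(t[200:320,260:360],(333,400))]))
E
```

```text
t: 9.85
ee_pos: [0.5161, -0.2924, 0.3289]
ee_rot: [3.141, 0.0, 2.763]
contact_force: [0.1, 1.0, -0.4]
opening: 0.095
grasp_force: 0.0
[ 0.5166336  -0.29121958  0.3286862 ] [3.14106023e+00 2.49265238e-04 2.76579883e+00]
fingertip mid px [120.82362515 227.3747416 ] short expected bail [311.13833776 256.30449971]
```

View pics/c5.png

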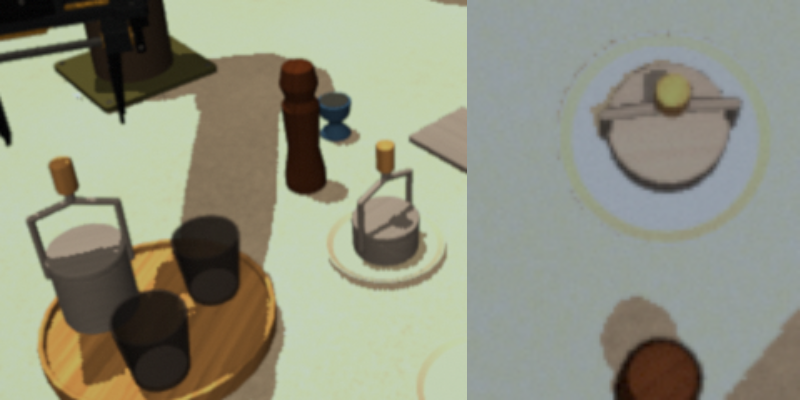

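The short stands in the middle of the plate (scene px about 311,283). The open fingers straddle the tall's knob. I'll correct and descend.

```bash
python3 -c "
from h import *
print(plane('top',(320.3,238.1),.051),plane('top',(320,241.4),.009))"; python3 -m crank '[[0,-0.6,-1.3,-0.5,0],[0,0,0,-1.5,0],[0,0,0,-2,0],[0,0,0,-1.5,0],[0,0,0,-0.9,0],[0,0,0,0,0],[200,0,0,0,0],[230,0,0,0,0],[230,0,0,0,0],[230,0,0,0,0]]' 35;  python3 -m crank '[[230,0,0,0,0],[230,0,0,0,0],[230,0,0,0,0],[230,0,0,0,0],[230,0,0,0,0],[230,0,0,0,0],[230,0,0,0,0]]'
```

```text
[0.62249758 0.00191757 0.051     ] [0.62301845 0.00136762 0.009     ]
t: 10.78
ee_pos: [0.5107, -0.3055, 0.2658]
ee_rot: [-3.141, 0.002, 2.765]
contact_force: [-0.1, -0.9, -0.8]
opening: 0.0741
grasp_force: 0.0
t: 11.37
ee_pos: [0.5102, -0.3052, 0.2644]
ee_rot: [-3.142, -0.0, 2.765]
contact_force: [0.4, 0.7, -0.7]
opening: 0.0272
grasp_force: 0.0
```

```bash
python3 -c "
from h import *
print(plane('top',(130.2,278.8),.14))"; python3 -m crank '[[230,0,0,0,0],[230,0,0,0.3,0],[230,0,0,1,0],[230,0,0,1.5,0],[230,0,0,2,0],[230,0,0,2,0],[230,0,0,2,0],[230,0,0,0,0],[230,0,0,0,0]]'
```

```text
[0.5324518 0.3872707 0.14     ]
t: 12.12
ee_pos: [0.5105, -0.3054, 0.3537]
ee_rot: [-3.141, 0.003, 2.765]
contact_force: [-1.3, 0.0, -4.0]
opening: 0.0217
grasp_force: 35.0
```

```bash
python3 -m crank '[[230,0,0,2,0],[230,0,0,3,0],[230,0,0,3,0],[230,0,0.5,2,0],[230,-0.3,1,0.3,0],[230,-0.3,2,0,0],[230,-0.4,3,0,3],[230,-0.4,3,0,3],[230,-0.4,3,0,4],[230,-0.4,3,0,4]]'; python3 -m crank '[[230,-0.4,3,0,4],[230,-0.4,3,0,3.6],[230,-0.4,3,0,0],[230,-0.4,3,0,0],[230,-0.4,3,0,0],[230,-0.4,3,0,0],[230,-0.3,3,0,0],[230,-0.3,3,0,0],[230,-0.3,3,0,0],[230,-0.3,3,0,0]]'
```

```text
t: 12.95
ee_pos: [0.4871, -0.1483, 0.4516]
ee_rot: [3.14, -0.005, 3.012]
contact_force: [0.4, -1.2, -3.5]
opening: 0.0215
grasp_force: 35.0
t: 13.78
ee_pos: [0.4508, 0.1514, 0.4519]
ee_rot: [-3.141, -0.005, -3.141]
contact_force: [0.6, -0.7, -4.1]
opening: 0.0217
grasp_force: 35.0
```

```bash
python3 -m crank '[[230,-0.3,3,0,0],[230,0,3,0,0],[230,0,2.5,0,0],[230,0,1.5,0,0],[230,0,0.5,0,0],[230,0,0,0,0],[230,0,0,0,0]]'
```

```text
t: 14.37
ee_pos: [0.4488, 0.2543, 0.4535]
ee_rot: [-3.14, -0.003, -3.141]
contact_force: [0.1, -1.0, -4.5]
opening: 0.0215
grasp_force: 35.0
```

```bash
python3 -m crank '[[230,0,-0.4,-1,0],[230,0,-0.4,-2,0],[230,0,0,-2.5,0],[230,0,0,-2.5,0],[230,0,0,-2,0],[230,0,0,-1.2,0],[230,0,0,0,0],[230,0,0,0,0],[230,0,0,0,0]]'; python3 - <<'E'
from h import *
a=robot.snapshot("scene"); t=robot.snapshot("top"); p=robot.state()["ee_pos"];print(p,robot.state()["ee_rot"])
print("bail px",proj("scene",p-[0,0,.0934]),"tip",proj("scene",(.532,.246,.227)),"eaves",proj("scene",p-[0,.041,.11]),proj("scene",p-[0,-.041,.11]))
cv2.imwrite("pics/c6.png",cv2.resize(a[100:260,290:470],(800,711))[:600])
E
```

```text
t: 15.12
ee_pos: [0.4498, 0.2466, 0.3451]
ee_rot: [3.141, 0.003, 3.141]
contact_force: [0.2, 0.2, -4.0]
opening: 0.0214
grasp_force: 35.0
[0.44989102 0.24690136 0.34559285] [3.14027053 0.00332929 3.14156474]
bail px [336.75717392 126.75308504] tip [363.01435162 147.7777392 ] eaves [323.69932997 138.38688783] [348.91265201 129.23803552]
```

View pics/c6.png

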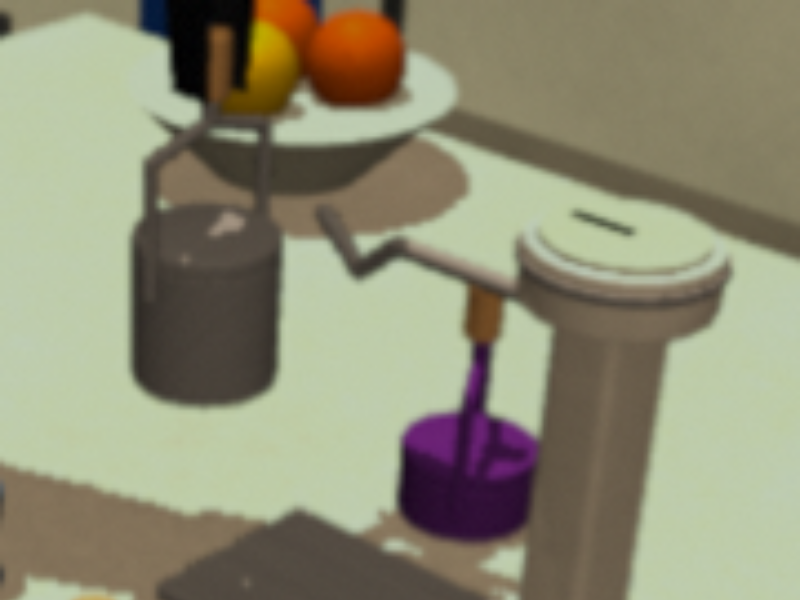

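The bail peak is at px (337,127) and the tip at (363,148), both as predicted, with the bail square to the hook. I'll slide it in.

```bash
python3 -m crank '[[230,0.5,0,-0.3,0],[230,1.5,0,0,0],[230,1.5,0,0,0],[230,1.5,0,0,0],[230,1.5,0,0,0],[230,1.5,0,0,0],[230,1.5,0,0,0],[230,0.8,0,0,0],[230,0.3,0,0,0],[230,0,0,0,0]]'; python3 -m crank '[[230,0,0,0,0],[230,0,0,0,0]]'; python3 - <<'E'
from h import *
a=robot.snapshot("scene"); p=robot.state()["ee_pos"];print(p,robot.state()["ee_rot"])
print("bail px",proj("scene",p-[0,0,.0934]))
cv2.imwrite("pics/c7.png",cv2.resize(a[100:260,290:470],(800,711))[:600])
E
```

```text
t: 16.05
ee_pos: [0.5557, 0.2468, 0.3404]
ee_rot: [-3.142, -0.0, 3.142]
contact_force: [-0.0, -0.4, -3.8]
opening: 0.0216
grasp_force: 35.0
t: 16.22
ee_pos: [0.5546, 0.2469, 0.3405]
ee_rot: [3.142, -0.0, -3.141]
contact_force: [-0.3, 0.0, -3.8]
opening: 0.0213
grasp_force: 35.0
[0.5546327  0.24692395 0.34053437] [ 3.14150997e+00 -6.91903246e-05 -3.14102435e+00]
bail px [371.72430397 141.95503524]
```

View pics/c7.png

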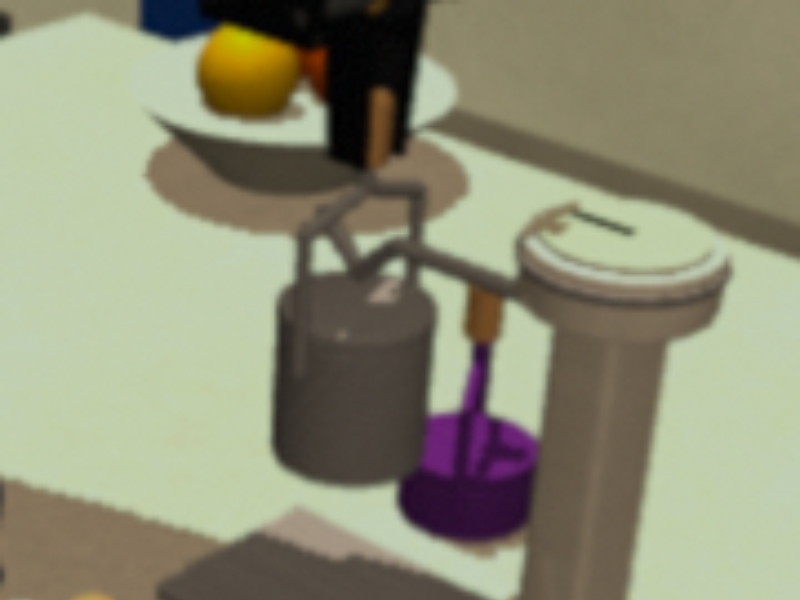

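The hook is threaded between lid and bar, with the bail right above the V (crop 360,272). Lowering gently.

```bash
python3 -m crank '[[230,0.1,0,-0.4,0],[230,0,0,-0.6,0],[230,0,0,-0.6,0],[230,0,0,-0.5,0],[230,0,0,-0.4,0],[230,0,0,-0.3,0],[230,0,0,0,0],[230,0,0,0,0]]'; python3 -m crank '[[230,0,0,-0.2,0],[230,0,0,-0.3,0],[230,0,0,-0.3,0],[230,0,0,-0.2,0],[230,0,0,0,0],[230,0,0,0,0]]'
```

```text
t: 16.93
ee_pos: [0.5561, 0.2468, 0.3121]
ee_rot: [-3.141, -0.0, -3.141]
contact_force: [-0.6, 0.4, -3.3]
opening: 0.0212
grasp_force: 35.0
t: 17.43
ee_pos: [0.5561, 0.2468, 0.3024]
ee_rot: [-3.141, -0.0, -3.141]
contact_force: [-0.9, -0.7, -1.9]
opening: 0.021
grasp_force: 35.0
```

```bash
python3 -m crank '[[230,0,0,-0.2,0],[230,0,0,-0.3,0],[230,0,0,-0.3,0],[230,0,0,-0.2,0],[230,0,0,0,0],[230,0,0,0,0]]'; for i in 1 2 3; do python3 -m crank '[[230,0,0,0,0]]' | grep -E 'ee_pos|contact'; done
```

```text
t: 17.93
ee_pos: [0.5561, 0.2468, 0.2924]
ee_rot: [-3.141, -0.0, -3.141]
contact_force: [-2.3, -1.3, -0.6]
opening: 0.0213
grasp_force: 35.0
ee_pos: [0.5561, 0.2468, 0.2926]
contact_force: [-2.1, -0.6, -0.4]
ee_pos: [0.5562, 0.2468, 0.2926]
contact_force: [-2.9, -1.2, -1.5]
ee_pos: [0.5562, 0.2468, 0.2925]
contact_force: [-2.3, -1.8, -0.3]
```

```bash
python3 -m crank '[[230,-0.1,-0.05,0,0],[230,-0.1,0,0,0],[230,0,0,0,0],[230,0,0,0,0]]'; for i in 1 2 3; do python3 -m crank '[[230,0,0,0,0]]' | grep -E 'ee_pos|contact'; done
```

```text
t: 18.52
ee_pos: [0.555, 0.2465, 0.2932]
ee_rot: [3.141, 0.003, -3.141]
contact_force: [2.5, 0.3, -1.2]
opening: 0.0217
grasp_force: 35.0
ee_pos: [0.555, 0.2465, 0.2931]
contact_force: [3.6, -0.2, -0.1]
ee_pos: [0.5549, 0.2465, 0.293]
contact_force: [4.8, 0.8, -1.6]
ee_pos: [0.5549, 0.2464, 0.2929]
contact_force: [5.0, 0.8, -0.4]
```

```bash
python3 -m crank '[[230,0.1,0,0,0],[230,0,0,-0.15,0],[230,0,0,0,0],[230,0,0,0,0]]'; for i in 1 2 3; do python3 -m crank '[[230,0,0,0,0]]' | grep -E 'ee_pos|contact'; done
```

```text
t: 19.1
ee_pos: [0.5552, 0.2464, 0.2908]
ee_rot: [3.141, 0.0, -3.141]
contact_force: [3.9, 1.8, 0.1]
opening: 0.0216
grasp_force: 35.0
ee_pos: [0.5552, 0.2464, 0.2909]
contact_force: [3.8, 0.7, -0.5]
ee_pos: [0.5552, 0.2464, 0.291]
contact_force: [3.9, 2.0, -0.8]
ee_pos: [0.5552, 0.2464, 0.291]
contact_force: [3.2, 2.3, -1.1]
```

```bash
python3 -m crank '[[230,0.05,0,-0.2,0],[230,0,0,0,0],[230,0,0,0,0],[230,0,0,0,0]]' 10; python3 -m crank '[[230,0,0,0,0],[230,0,0,0,0]]' 3
```

```text
t: 19.68
ee_pos: [0.5553, 0.2463, 0.2886]
ee_rot: [-3.141, -0.001, -3.141]
contact_force: [0.8, 1.5, -0.7]
opening: 0.0218
grasp_force: 10.0
t: 19.85
ee_pos: [0.5553, 0.2463, 0.2887]
ee_rot: [-3.141, -0.001, -3.141]
contact_force: [-0.4, 2.0, 0.7]
opening: 0.0216
grasp_force: 3.0
```

Forces are near zero, so I'll open.

```bash
python3 -m crank '[[200,0,0,0,0],[170,0,0,0,0],[140,0,0,0,0],[110,0,0,0,0],[80,0,0,0,0],[60,0,0,0,0],[60,0,0,0,0],[60,0,0,0,0],[60,0,0,0,0],[60,0,0,0,0]]'; python3 -m crank '[[60,0,0,0,0],[60,0,0,0.5,0],[60,0,0,1,0],[60,0,0,1.5,0],[60,0,0,2,0],[60,0,0,2,0],[60,0,0,2,0],[60,-1.5,0,2,0],[60,-3,0,1,0],[60,-3,0,0,0]]'; python3 -m crank '[[60,-3,0,0,0],[60,-2,0,0,0],[60,0,0,0,0],[60,0,0,0,0],[60,0,0,0,0],[60,0,0,0,0],[60,0,0,0,0],[60,0,0,0,0],[60,0,0,0,0],[60,0,0,0,0]]'; python3 - <<'E'
from h import *
a=robot.snapshot("scene"); robot.snapshot("top"); b=robot.snapshot("scene")
print(cv2.absdiff(a,b)[100:240,340:420].max())
print("bail at dip23",proj("scene",(.556,.246,.194)),"knob",proj("scene",(.556,.246,.23)),knobs(b,(355,130,392,180)))
cv2.imwrite("pics/c8.png",cv2.resize(b[100:370,80:440],(800,600)))
E
```

```text
t: 20.68
ee_pos: [0.5557, 0.2463, 0.2889]
ee_rot: [-3.142, 0.0, -3.141]
contact_force: [-0.7, -0.1, 0.8]
opening: 0.0717
grasp_force: 0.0
t: 21.52
ee_pos: [0.481, 0.2464, 0.4137]
ee_rot: [3.139, 0.006, 3.141]
contact_force: [-0.2, 0.0, 0.1]
opening: 0.0729
grasp_force: 0.0
t: 22.35
ee_pos: [0.431, 0.2462, 0.4086]
ee_rot: [-3.141, -0.001, 3.141]
contact_force: [0.4, 0.1, 0.3]
opening: 0.073
grasp_force: 0.0
28
bail at dip23 [370.38521334 165.0061999 ] knob [371.42111477 149.72762634] [((np.float64(372.3), np.float64(151.3)), [12, 13, 11, 19, 128])]
```

View pics/c8.png

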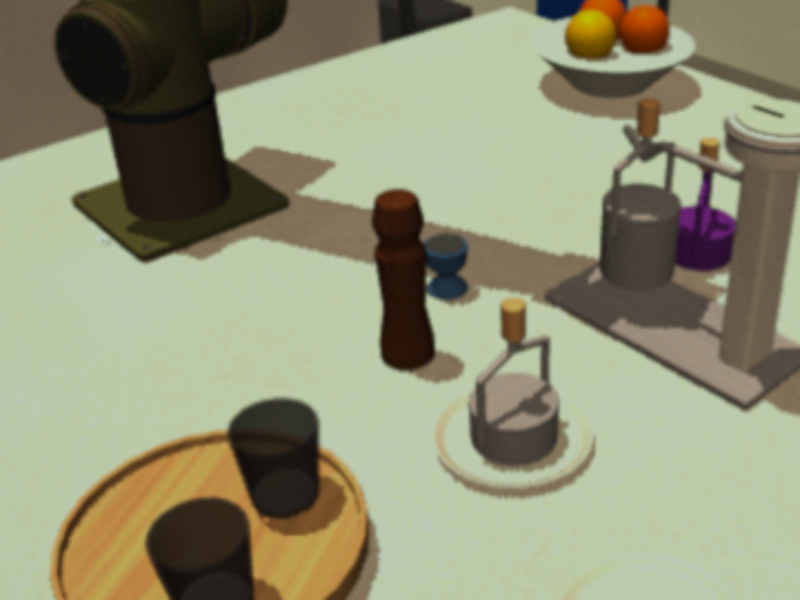

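The tall hangs upright in the hook (knob at px 372,151) and the short stands on the plate. Cups, mill and egg cup are all standing. I'll let it settle another 1.5 s and hand in.

```bash
for i in 1 2; do python3 -m crank '[[60,0,0,0,0],[60,0,0,0,0],[60,0,0,0,0],[60,0,0,0,0],[60,0,0,0,0],[60,0,0,0,0],[60,0,0,0,0],[60,0,0,0,0],[60,0,0,0,0],[60,0,0,0,0]]'|head -1; done; python3 -c "
from h import *
print(knobs(robot.snapshot('scene'),(355,130,392,180)))
print(robot.sign_off())"
```

```text
t: 23.33
t: 24.17
[((np.float64(372.3), np.float64(151.1)), [12, 13, 11, 19, 128])]
the job is handed in; nothing more can be done
None
```

I handed the job in at about 24 s: the short canister stands within about 1 mm of the plate's centre, the tall one hangs still on the hook, and the cups, egg cup and mill are standing; no verdict came back.

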